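# Heft the tea tins and hold the fullest over the jar's funnel

## Robot

A 6-joint arm with a two-finger parallel gripper is mounted at the origin on a cart in front of the work surface, level with it; the furniture and walls round the work are solid. World frame = base frame: x ahead of the robot, y to its left, z up, the work surface at z = 0. Lengths are in mm, angles in degrees, forces in N, time in s.
With the tool pointing down it reaches from about 375 to 900 mm from the base axis. Payload 3.1 kg.
Tool frame: the origin (TCP) lies where the fingers leave the gripper's body, on its centre line; the fingertips stand 70 mm ahead of it and the grasp point (between the pads) lies 51 mm ahead of it (robot.grasp_offset is the distance from the TCP to the grasp point, in mm); z points along the fingers, y is the line along which they close (so a half turn about z gives the same grasp; the last joint's range is limited). The gripper opens to 87 mm and grips with 3 to 60 N. Pads are 19 mm wide; open, the fingers measure 117 mm over their backs; the gripper's body (75 mm by 190 mm) begins 51 mm behind the grasp point.
Start: joints at [62.538, 30.224, 82.088, -0, 67.689, -10.227], TCP at [185.137, 596.927, 292.248] pointing down, gripper open.
Joint ranges: [-176.69, 176.69], [-43.24, 126.21], [12.49, 139.97], [-82, 262], [0, 151.66], [-163.58, 163.58]. Speed limits (degrees/s): [159.86, 159.86, 180, 180, 180, 180].

## Interface

Orientations are given as [roll, pitch, yaw] about the fixed x, y, z axes, in that order (R = Rz(yaw) Ry(pitch) Rx(roll)).
In Python, from plant import sense, imaging, robot gives the robot as it stands. The module is installed in compiled form; this text tells all that it offers.
- The arm moves only by the tool send_rows, never from a script. Its arguments are lists of equal length, an entry for each row: "xyz": the shift along the tool's x, y, z in units of 0.03 m (1.0 is 0.03 m), a list of three; "rotation": the turn, a rotation vector about the tool's x, y, z in units of 4 degrees (1.0 is 4 degrees), a list of three; "gripper": the closure, from 0 (fully open) to 1 (shut). A call has 1 to 8 rows; each row shifts and turns the commanded pose from where the row before left it, along the tool's axes as they then stand; what a row does not reach is not made up. A row lasts 1/10 s, in which the tool goes at most 50 mm and 8.59 degrees, less where a joint would pass 70% of its speed; a pose out of reach is approached as far as the arm can. A call with a number of a shift or a turn outside -1 to 1 is refused whole. A call with a gripper value outside its range is refused whole. The fingers move at their own pace and stop on an object; "grip_force" is the grip in N (left out, the last holds). Time passes only in rows, so rows that do not move let the fingers close. It gives the time, the measured TCP pose, the force, the opening and the grip force at its end, in the units of the state.
- sense(): the state, without advancing time (a new reading comes with each control period).
- imaging.get_image(name): name is "side" or "top" or "wrist"; returns the picture (480x640x3 uint8, blue, green, red); there is no depth.
- imaging.camera_model(name): a dict with "intrinsics" (3x3 intrinsics, pixels), "R" (3x3) and "t" (3): a world point X has camera coordinates R X + t. Camera axes: x right, y down, z forward; pixel columns grow to the right and rows downward; lengths in mm; the calibration is good to about 2 mm. A picture is of the moment at which its call begins: read the wrist's pose just before it. camera_model takes no time and is no camera call; for the wrist camera it gives the pose at the moment of the call.
- robot.finish_job(): hands the job in; it is judged then, once.
The state is a dict: "time_s": time; "joint_pos": joint angles; "dq": joint speeds; "effort": joint torques, N m; "position": TCP position; "tcp_rot": TCP orientation; "ft_force": force on the tool from outside, world axes, zero at the start; "torque": the same for the moment, N m; "finger_gap": finger opening in mm; "gripper_force": force on a finger pad.
Only numpy, scipy, OpenCV 4.12 (cv2) and the standard library are available. Lean on these libraries where they do the work, as an engineer would, in place of code of your own. Each camera call takes 0.05 s, during which the arm holds its last target. There are 200 camera calls.

## Task

Get ready to refill the tea jar: set the funnel upright in the jar's mouth and let go of it, then heft the three tins one at a time, left, middle, right, lifting each clear of the board to feel its weight. Pick the heaviest and finish still holding it, upright and still, straight above the funnel without touching it, with the two lighter tins left standing on their board. Leave the jar in its place and the other things on the desk alone.

Things in the scene. Friction and masses are not known exactly. Their poses are not given: they have to be found in the camera images.
- tin_left: closed cylindrical plain metal tea tin, the left-hand one (largest y) of three that look exactly alike, standing in a row on the board. Body 54 mm across, 80 mm high with its lid (lid 55 mm across, the top 10 mm; it does not come off). Origin: centre of its underside, z up. The contents are hidden and shift by 2 mm at most. One tin, which may be any of the three, weighs 500 to 620 g; the other two weigh 160 to 320 g
- tin_middle: closed cylindrical plain metal tea tin, the middle one of three that look exactly alike, standing in a row on the board. Body 54 mm across, 80 mm high with its lid (lid 55 mm across, the top 10 mm; it does not come off). Origin: centre of its underside, z up. The contents are hidden and shift by 2 mm at most. One tin, which may be any of the three, weighs 500 to 620 g; the other two weigh 160 to 320 g
- tin_right: closed cylindrical plain metal tea tin, the right-hand one (smallest y) of three that look exactly alike, standing in a row on the board. Body 54 mm across, 80 mm high with its lid (lid 55 mm across, the top 10 mm; it does not come off). Origin: centre of its underside, z up. The contents are hidden and shift by 2 mm at most. One tin, which may be any of the three, weighs 500 to 620 g; the other two weigh 160 to 320 g
- board: flat light wooden board fixed to the desk, 110 (its x) x 310 (its y) mm, 8 mm thick, on which the tins stand about 105 mm apart along its y axis. Origin: centre of its underside, z up. Its top is 8 mm above the desk
- funnel: loose steel wide-mouth funnel, 90 g, standing on its spout on the desk. From the bottom: tapered open spout 32 mm across at its tip and 39 mm at 22 mm height, then a cone widening to 60 mm across at 36 mm height, then a straight upright collar 60 mm across up to the open top at 56 mm (wall 2.5 mm): grasp it round the collar from outside. Origin: centre of the spout's tip, z up
- tea_jar: loose open white ceramic storage jar, 0.8 kg, 78 mm high, body 76 mm across, neck 57 mm across outside with a round mouth 45 mm across inside. Origin: centre of its underside, z up. With the funnel seated, the cone rests on the mouth's edge, the funnel's origin is about 52 mm above the jar's origin and the funnel's top about 108 mm above the desk
- jar_mouth (a point): centre of the jar's mouth, level with its rim (78 mm above the jar's underside)
- mug: white mug with a handle, 84x118x97 mm, a bystander; origin: centre of its underside
- note_pad: small yellow sticky-note pad, 36x48x13 mm, a bystander; origin: centre of its underside
- stapler: blue stapler, 125x30x43 mm, a bystander; origin: centre of its underside
- apple: red apple, 80x78x69 mm, a bystander; origin: centre of its underside
- glue_stick: glue stick lying on its side, 23x91x23 mm, a bystander; origin: centre of its underside

How it is judged (in metres and radians):
On the way, in this order (a step that is already met when the one before it is completed fails the run):
1. the funnel sits upright in the jar's mouth, let go (horizontal distance between funnel and tea_jar below 0.006 m and angle between funnel's own z axis and vertical below 0.12 rad and z of funnel in the frame of tea_jar between 0.04 and 0.06 m and contact force between funnel and the fingers below 0.1 N and angle between tea_jar's own z axis and vertical below 0.15 rad), for 0.2 s.
2. the left tin is lifted clear of the board in the fingers (height (world z) of tin_left above 0.018 m and contact force between tin_left and the fingers above 1 N and contact force between tin_left and board below 0.1 N), for 0.2 s.
3. the middle tin is lifted clear of the board in the fingers (height (world z) of tin_middle above 0.018 m and contact force between tin_middle and the fingers above 1 N and contact force between tin_middle and board below 0.1 N), for 0.2 s.
4. the right tin is lifted clear of the board in the fingers (height (world z) of tin_right above 0.018 m and contact force between tin_right and the fingers above 1 N and contact force between tin_right and board below 0.1 N), for 0.2 s.
At the end, for the whole second after the job is handed in: Funnel seated in the jar's mouth (within 6 mm, 0.12 rad), let go. Heaviest tin held upright (0.2 rad) and still, underside 112 mm or more above the desk, within 30 mm of the funnel's axis, not touching it. Other two stand on the board, let go; each tin was lifted 10 mm, left to right (all of step 1 and ((height (world z) of tin_left above 0.112 m and horizontal distance between tin_left and funnel below 0.03 m and angle between tin_left's own z axis and vertical below 0.2 rad and contact force between tin_left and the fingers above 1 N and linear speed of tin_left below 0.03 m/s and contact force between tin_left and funnel below 0.1 N and contact force between tin_middle and board between 0.8 and 4 N and angle between each of tin_middle, tin_right's own z axis and vertical below 0.05 rad and contact force between each of tin_middle, tin_right and the fingers below 0.1 N and contact force between tin_right and board between 0.8 and 4 N) or (height (world z) of tin_middle above 0.112 m and horizontal distance between tin_middle and funnel below 0.03 m and angle between tin_middle's own z axis and vertical below 0.2 rad and contact force between tin_middle and the fingers above 1 N and linear speed of tin_middle below 0.03 m/s and contact force between tin_middle and funnel below 0.1 N and contact force between tin_left and board between 0.8 and 4 N and angle between each of tin_left, tin_right's own z axis and vertical below 0.05 rad and contact force between each of tin_left, tin_right and the fingers below 0.1 N and contact force between tin_right and board between 0.8 and 4 N) or (height (world z) of tin_right above 0.112 m and horizontal distance between tin_right and funnel below 0.03 m and angle between tin_right's own z axis and vertical below 0.2 rad and contact force between tin_right and the fingers above 1 N and linear speed of tin_right below 0.03 m/s and contact force between tin_right and funnel below 0.1 N and contact force between tin_left and board between 0.8 and 4 N and angle between each of tin_left, tin_middle's own z axis and vertical below 0.05 rad and contact force between each of tin_left, tin_middle and the fingers below 0.1 N and contact force between tin_middle and board between 0.8 and 4 N))); the arm keeps its last pose, push and grip.
It fails at once if a tin is tipped over (angle between any of tin_left, tin_middle, tin_right's own z axis and vertical above 0.7 rad).
It fails at once if the jar is pushed away or tipped (distance of tea_jar from where it was at the start of the episode above 0.05 m or angle between tea_jar's own z axis and vertical above 0.5 rad).
It fails at once if a bystander is pushed about (distance of any of mug, note_pad, stapler, apple, glue_stick from where it was at the start of the episode above 0.04 m).
It also fails if it takes over 69 s, if anything falls off the work surface, if the arm or the gripper's body presses on something with over 40 N, if the wrist force passes 120 N, or if a joint passes its speed limit or range.

## Working session

There is one attempt and no reset: what is moved stays moved. The work goes in short steps, Python scripts to look and compute and a tool call to move; the robot and the scene stay as the last step left them, time stands still between calls to the robot, and variables do not carry over. Pictures are saved under pics/ and viewed, at most 10 in all, crops included, and the job is handed in when it is done.

Besides the shell and the picture viewer there is one more tool, called after "Emit:" as name(argument=value, ...), one argument or row to a line, values as JSON. send_rows: Moves the arm, as the interface text tells. Shifts and turns lie within -1 to 1; 1 stands for 0.03 m of shift or 4 degrees of turn. Its arguments: {"type":"object","properties":{"xyz":{"type":"array"},"rotation":{"type":"array"},"gripper":{"type":"array"},"grip_force":{"type":"number"}},"required":["xyz","rotation","gripper"]}

```bash
mkdir -p pics; python3 - <<'E'
from plant import sense, imaging, robot
import cv2, numpy as np
s=sense(); print({k:np.round(v,2) for k,v in s.items()})
for n in("top","side"):
    im=imaging.get_image(n); cv2.imwrite(f"pics/{n}0.png",im)
    c=imaging.camera_model(n); print(n,np.round(c["intrinsics"],1).tolist(),np.round(c["R"],3).tolist(),np.round(c["t"],1).tolist(), 'pos',np.round(-np.array(c["R"]).T@c["t"],0))
E
```

```text
{'time_s': np.float64(0.0), 'joint_pos': array([ 62.54,  30.28,  82.16,   0.  ,  67.69, -10.23]), 'dq': array([ 0.02,  0.01,  0.08,  0.02, -0.01,  0.04]), 'effort': array([  0.  , -44.  , -17.66,   0.06,   0.06,  -0.  ]), 'position': array([184.89, 596.43, 291.3 ]), 'tcp_rot': array([-1.7988e+02, -2.0000e-02,  1.6277e+02]), 'ft_force': array([-0.11,  0.97,  0.57]), 'torque': array([ 0.04, -0.02,  0.03]), 'gripper_force': np.float64(0.0), 'finger_gap': np.float64(87.1)}
top [[536.5, 0.0, 321.2], [0.0, 536.5, 231.7], [0.0, 0.0, 1.0]] [[-0.001, -1.0, -0.009], [-0.987, 0.003, -0.159], [0.159, 0.009, -0.987]] [-88.5, 583.3, 1089.1] pos [ 403. -100. 1167.]
side [[557.6, 0.0, 317.2], [0.0, 557.6, 235.0], [0.0, 0.0, 1.0]] [[0.999, 0.037, -0.016], [0.005, -0.525, -0.851], [-0.04, 0.85, -0.525]] [-575.6, 8.3, 1374.3] pos [  630. -1143.   720.]
```

View pics/top0.png

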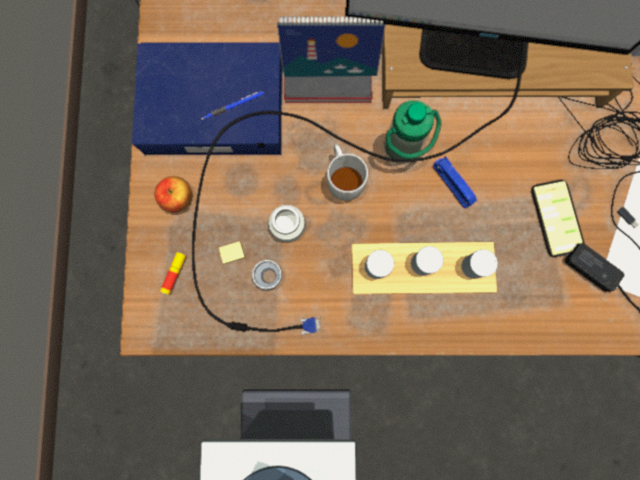

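View pics/side0.png

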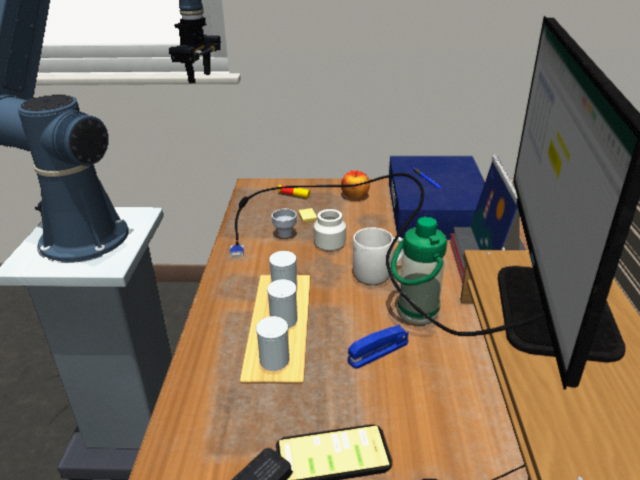

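The top view shows the tins at about (380,264), (428,261) and (481,263), the funnel at (267,275) and the jar at (287,222). The side view shows everything upright and the mug just behind the jar.

```bash
cat > h.py <<'E'
from plant import sense, imaging, robot
import cv2, numpy as np
def ray(n,uv,z,c=None):
    c=c or imaging.camera_model(n); R=np.array(c["R"]);t=np.array(c["t"]);K=np.array(c["intrinsics"])
    o=-R.T@t; d=R.T@np.linalg.inv(K)@np.array([uv[0],uv[1],1.]); return o+d*(z-o[2])/d[2]
def proj(c,X):
    p=np.array(c["intrinsics"])@(np.array(c["R"])@np.array(X,float)+np.array(c["t"])); return p[:2]/p[2]
E
python3 - <<'E'
from h import *
im=cv2.imread("pics/top0.png"); hsv=cv2.cvtColor(im,cv2.COLOR_BGR2HSV)
m=((hsv[...,2]>120)&(hsv[...,1]<45)).astype(np.uint8)*255
cv2.imwrite("pics/m.png",m)
for thr in (150,190,215,235):
    mm=((hsv[...,2]>thr)&(hsv[...,1]<45)).astype(np.uint8)
    mm[:190]=0; mm[300:]=0; mm[:,500:]=0
    n,l,st,ce=cv2.connectedComponentsWithStats(mm)
    print(thr,[(np.round(ce[i],1).tolist(),st[i].tolist()) for i in range(1,n) if st[i,4]>60])
for nm,x,y,z in(("L",380,264,88),("M",428,261,88),("R",481,263,88),("fun",267,275,56),("jar",287,220,78)):
    print(nm,np.round(ray("top",(x,y),z),1))
a=cv2.resize(im[190:310,230:510],None,fx=2.8,fy=2.8,interpolation=cv2.INTER_CUBIC)
cv2.imwrite("pics/crop1.png",a)
E
```

```text
150 [([286.4, 222.4], [268, 205, 37, 35, 942]), ([429.0, 259.3], [416, 246, 27, 28, 573]), ([379.8, 262.9], [367, 250, 27, 27, 580]), ([483.5, 262.5], [470, 250, 28, 27, 585]), ([265.7, 273.8], [252, 260, 30, 29, 447])]
190 [([286.7, 222.1], [269, 205, 35, 34, 766]), ([429.4, 259.2], [417, 246, 26, 27, 555]), ([380.1, 262.7], [367, 250, 27, 27, 561]), ([483.7, 262.5], [471, 250, 27, 27, 567])]
215 [([287.0, 222.5], [272, 206, 31, 33, 561]), ([429.5, 259.0], [417, 246, 26, 27, 542]), ([380.3, 262.6], [368, 250, 26, 26, 550]), ([483.7, 262.3], [471, 250, 26, 26, 546])]
235 [([284.7, 224.1], [274, 217, 24, 15, 211]), ([429.8, 259.2], [418, 246, 25, 26, 491]), ([380.4, 262.7], [368, 251, 26, 25, 487]), ([483.6, 262.5], [472, 250, 24, 25, 477])]
L [ 510.2 -208.3   88. ]
M [ 516.1 -305.1   88. ]
R [ 511.8 -411.4   88. ]
fun [491.   22.8  56. ]
jar [602.7 -19.2  78. ]
```

View pics/crop1.png

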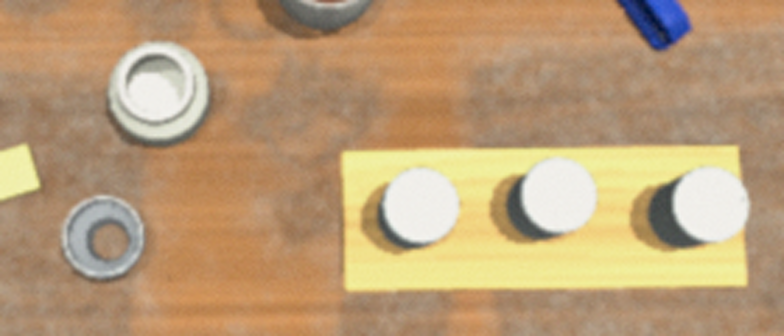

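The crop confirms the three tin lids, the funnel rim near full-frame (266.7,274.4) and the jar mouth near (286.8,221.4). Next I'll plan the approach with the fingers closing along x (yaw 90).

```bash
cat >> h.py <<'E'
def plan(target,yaw=90.,rowmax=0.95,frm=None):
    """print rows from the measured pose to target TCP, tool kept pointing down"""
    s=sense(); p=np.array(s["position"] if frm is None else frm,float); y=s["tcp_rot"][2]
    dy=(yaw-y+180)%360-180; d=np.array(target,float)-p
    n=max(1,int(np.ceil(max(np.abs(d).max()/30/rowmax,np.linalg.norm(d[:2])/30/rowmax,abs(dy)/4/rowmax))))
    X=[];Rr=[]
    for i in range(n):
        a=np.radians(y+dy*i/n); e=d/n/30
        X.append([round(float(v),2) for v in (e[0]*np.cos(a)+e[1]*np.sin(a),e[0]*np.sin(a)-e[1]*np.cos(a),-e[2])])
        Rr.append([0,0,round(-dy/n/4,2)])
    print(n,"rows",X,"rot",Rr[0])
E
python3 - <<'E'
from h import *
for nm,uv,z in(("L",(380.2,262.7),88),("M",(429.4,259.1),88),("R",(483.7,262.4),88),("fun",(266.7,274.4),56),("jar",(286.8,221.4),78)):
    print(nm,np.round(ray("top",uv,z),1))
plan((480,5,230))
c=imaging.camera_model("wrist");R=np.array(c["R"]);print(-R.T@c["t"],R[2],c["intrinsics"][0])
E
```

```text
L [ 512.9 -208.8   88. ]
M [ 519.9 -308.    88. ]
R [ 513.  -416.9   88. ]
fun [492.3  23.5  56. ]
jar [599.8 -18.9  78. ]
24 rows [[-0.63, -0.66, 0.09], [-0.67, -0.63, 0.09], [-0.7, -0.59, 0.09], [-0.73, -0.55, 0.09], [-0.76, -0.52, 0.09], [-0.79, -0.47, 0.09], [-0.81, -0.43, 0.09], [-0.83, -0.39, 0.09], [-0.85, -0.34, 0.09], [-0.87, -0.3, 0.09], [-0.88, -0.25, 0.09], [-0.89, -0.2, 0.09], [-0.9, -0.16, 0.09], [-0.91, -0.11, 0.09], [-0.92, -0.06, 0.09], [-0.92, -0.01, 0.09], [-0.92, 0.04, 0.09], [-0.91, 0.08, 0.09], [-0.91, 0.13, 0.09], [-0.9, 0.18, 0.09], [-0.89, 0.23, 0.09], [-0.88, 0.27, 0.09], [-0.86, 0.32, 0.09], [-0.84, 0.37, 0.09]] rot [0, 0, np.float64(0.76)]
[115.29171781 618.12943526 382.81504038] [ 0.25269169 -0.08035675 -0.96420418] [423.96945883   0.         321.79280438]
```

Emit:
send_rows(
  xyz=[
    [-0.63,-0.66,0.09],
    [-0.67,-0.63,0.09],
    [-0.7,-0.59,0.09],
    [-0.73,-0.55,0.09],
    [-0.76,-0.52,0.09],
    [-0.79,-0.47,0.09],
    [-0.81,-0.43,0.09],
    [-0.83,-0.39,0.09],
  ],
  rotation=[
    [0,0,0.76],
    [0,0,0.76],
    [0,0,0.76],
    [0,0,0.76],
    [0,0,0.76],
    [0,0,0.76],
    [0,0,0.76],
    [0,0,0.76],
  ],
  gripper=[0,0,0,0,0,0,0,0],
  grip_force=15,
)

```text
time_s: 0.9
position: [283.5, 398.8, 270.3]
tcp_rot: [-180.0, 0.0, 138.3]
ft_force: [0.4, 0.5, 0.8]
finger_gap: 87.0
gripper_force: 0.0
```

Emit:
send_rows(
  xyz=[
    [-0.85,-0.34,0.09],
    [-0.87,-0.3,0.09],
    [-0.88,-0.25,0.09],
    [-0.89,-0.2,0.09],
    [-0.9,-0.16,0.09],
    [-0.91,-0.11,0.09],
    [-0.92,-0.06,0.09],
    [-0.92,-0.01,0.09],
  ],
  rotation=[
    [0,0,0.76],
    [0,0,0.76],
    [0,0,0.76],
    [0,0,0.76],
    [0,0,0.76],
    [0,0,0.76],
    [0,0,0.76],
    [0,0,0.76],
  ],
  gripper=[0,0,0,0,0,0,0,0],
)

```text
time_s: 1.7
position: [381.7, 201.9, 248.8]
tcp_rot: [-180.0, -0.0, 114.0]
ft_force: [-1.0, 0.5, -0.3]
finger_gap: 87.2
gripper_force: 0.0
```

Emit:
send_rows(
  xyz=[
    [-0.92,0.04,0.09],
    [-0.91,0.08,0.09],
    [-0.91,0.13,0.09],
    [-0.9,0.18,0.09],
    [-0.89,0.23,0.09],
    [-0.88,0.27,0.09],
    [-0.86,0.32,0.09],
    [-0.84,0.37,0.09],
  ],
  rotation=[
    [0,0,0.76],
    [0,0,0.76],
    [0,0,0.76],
    [0,0,0.76],
    [0,0,0.76],
    [0,0,0.76],
    [0,0,0.76],
    [0,0,0.76],
  ],
  gripper=[0,0,0,0,0,0,0,0],
)

```text
time_s: 2.5
position: [479.4, 4.4, 227.1]
tcp_rot: [-180.0, -0.0, 89.7]
ft_force: [-0.0, -0.6, -0.5]
finger_gap: 86.7
gripper_force: 0.0
```

Emit:
send_rows(
  xyz=[
    [0,0,0],
    [0,0,0],
  ],
  rotation=[
    [0,0,0],
    [0,0,0],
  ],
  gripper=[0,0],
)

```text
time_s: 2.7
position: [478.8, 5.3, 227.1]
tcp_rot: [-179.9, -0.0, 89.7]
ft_force: [-0.2, -0.5, -0.4]
finger_gap: 87.0
gripper_force: 0.0
```

```bash
python3 - <<'E'
from h import *
import json
s=sense(); c=imaging.camera_model("wrist"); im=imaging.get_image("wrist"); cv2.imwrite("pics/w1.png",im)
json.dump({k:np.array(v).tolist() for k,v in c.items()},open("w1.json","w"))
print(np.round(s["position"],1),np.round(s["tcp_rot"],2))
print("pred fun",proj(c,(492.3,23.5,56)),"jar",proj(c,(599.8,-18.9,78)))
E
```

```text
[478.8   5.3 227.1] [-1.7991e+02 -4.0000e-02  8.9750e+01]
pred fun [344.15946384 216.28173823] jar [522.46416454 291.55725311]
```

View pics/w1.png

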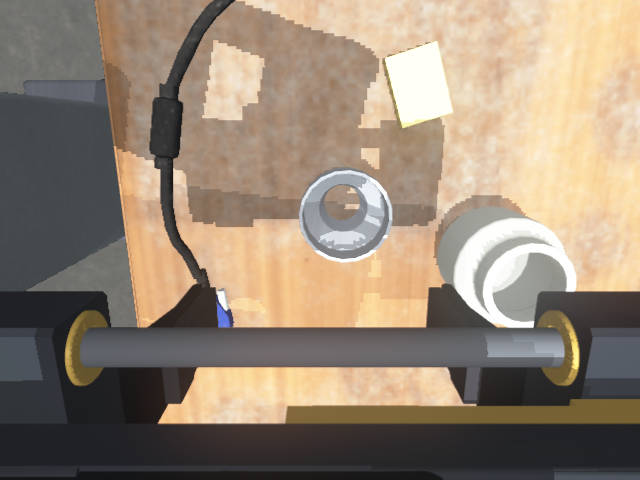

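The wrist view shows the funnel rim spanning 300–392 by 168–262. The jar neck's outer rim spans columns 482–576 with its top at row 243, and its lower part is hidden by a finger. I'll turn those extents into positions.

```bash
python3 - <<'E'
from h import *
import json
from scipy.optimize import least_squares
c=json.load(open("w1.json")); a=np.linspace(0,2*np.pi,90)
im=cv2.imread("pics/w1.png"); g=cv2.cvtColor(im,cv2.COLOR_BGR2GRAY).astype(int); h=cv2.cvtColor(im,cv2.COLOR_BGR2HSV)
print("row215",np.where(h[215,280:410,1]<40)[0][[0,-1]]+280,"col346",np.where(h[150:280,346,1]<40)[0][[0,-1]]+150)
print("jar row 285", g[285,470:590:1][::3].tolist()); print("col529",g[235:262,529].tolist())
def ext(x,y,z,r):
    P=np.array([proj(c,(x+r*np.cos(t),y+r*np.sin(t),z)) for t in a]); return np.array([P[:,0].min(),P[:,0].max(),P[:,1].min(),P[:,1].max()])
for nm,z,r,obs,use in(("fun",56,30,[300,392,168,262],[0,1,2,3]),("jar",78,28.5,[482,576,243,0],[0,1,2])):
    f=lambda v:(ext(*v,z,r)-obs)[use]
    q=least_squares(f,(500,0)); print(nm,np.round(q.x,1),np.round(q.fun,1))
E
```

```text
row215 [298 392] col346 [167 261]
jar row 285 [254, 226, 149, 150, 155, 255, 255, 255, 251, 251, 234, 234, 239, 191, 160, 160, 159, 158, 157, 156, 155, 155, 153, 153, 152, 150, 150, 143, 145, 145, 145, 144, 188, 255, 255, 254, 212, 214, 211, 210]
col529 [227, 213, 181, 170, 169, 171, 172, 173, 201, 255, 255, 255, 255, 255, 255, 255, 255, 231, 170, 167, 160, 158, 156, 155, 154, 154, 155]
fun [493.4  23.4] [-1.6  1.6  0.3 -0.3]
jar [603.4 -16.9] [-0.5  0.5  0. ]
```

Emit:
send_rows(
  xyz=[
    [0.3,0.24,0.3],
    [0.3,0.25,0.7],
    [0,0,0.7],
    [0,0,0.7],
    [0,0,0.7],
    [0,0,0.7],
    [0,0,0.5],
    [0,0,0],
  ],
  rotation=[
    [0,0,0],
    [0,0,0],
    [0,0,0],
    [0,0,0],
    [0,0,0],
    [0,0,0],
    [0,0,0],
    [0,0,0],
  ],
  gripper=[0,0,0,0,0,0,0,0],
)

```text
time_s: 3.55
position: [492.5, 25.1, 96.4]
tcp_rot: [-179.7, -0.1, 89.9]
ft_force: [-0.3, 0.4, 0.4]
finger_gap: 86.9
gripper_force: 0.0
```

Emit:
send_rows(
  xyz=[
    [0,0,0],
    [0,0,0],
    [0,0,0],
    [0,0,0],
    [0,0,0],
  ],
  rotation=[
    [0,0,0],
    [0,0,0],
    [0,0,0],
    [0,0,0],
    [0,0,0],
  ],
  gripper=[0.2,0.3,0.4,0.6,0.6],
  grip_force=10,
)

```text
time_s: 4.05
position: [494.2, 23.3, 99.1]
tcp_rot: [179.9, 0.0, 89.8]
ft_force: [0.5, -0.9, 3.2]
finger_gap: 60.0
gripper_force: 10.0
```

Emit:
send_rows(
  xyz=[
    [0,0,-0.7],
    [0,0,-0.9],
    [-0.2,0.2,-0.9],
    [-0.5,0.7,-0.9],
    [-0.7,0.9,-0.2],
    [-0.7,0.9,0],
    [-0.6,0.7,0],
    [-0.2,0.23,0],
  ],
  rotation=[
    [0,0,0],
    [0,0,0],
    [0,0,0],
    [0,0,0],
    [0,0,0],
    [0,0,0],
    [0,0,0],
    [0,0,0],
  ],
  gripper=[0.6,0.6,0.6,0.6,0.6,0.6,0.6,0.6],
)

```text
time_s: 4.85
position: [604.7, -66.2, 206.8]
tcp_rot: [179.8, 0.1, 89.7]
ft_force: [0.1, -0.2, -0.3]
finger_gap: 60.1
gripper_force: 10.0
```

Emit:
send_rows(
  xyz=[
    [0,0,0],
    [0,0,0],
  ],
  rotation=[
    [0,0,0],
    [0,0,0],
  ],
  gripper=[0.6,0.6],
)

```text
time_s: 5.05
position: [600.8, -63.0, 205.8]
tcp_rot: [-179.8, -0.1, 89.8]
ft_force: [-0.7, 0.2, -1.6]
finger_gap: 60.3
gripper_force: 10.0
```

```bash
python3 - <<'E'
from h import *
import json
s=sense(); c=imaging.camera_model("wrist"); im=imaging.get_image("wrist"); cv2.imwrite("pics/w2.png",im)
json.dump({k:np.array(v).tolist() for k,v in c.items()},open("w2.json","w"))
print(np.round(s["position"],1),np.round(s["tcp_rot"],2),s["finger_gap"],proj(c,(603.4,-16.9,78)))
E
```

```text
[600.8 -63.  205.8] [-1.7981e+02 -8.0000e-02  8.9810e+01] 60.29665860085848 [328.1462859  180.42862813]
```

View pics/w2.png

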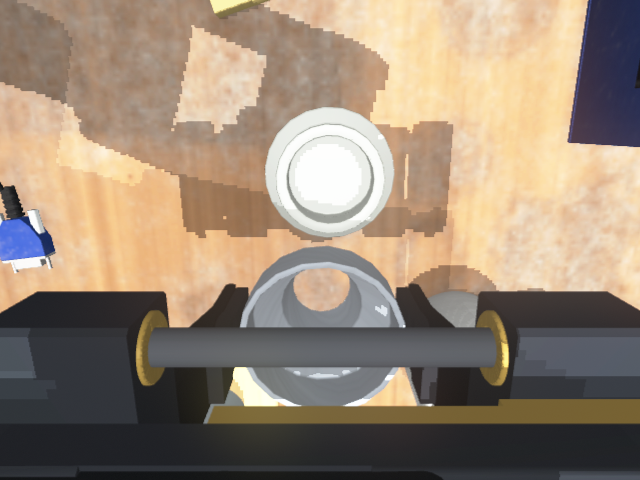

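The jar's neck ring spans about columns 276–385 and rows 123–227. The held funnel's rim spans columns 242–403, with its tip hole at columns 293–350 and lower edge at row 311. I'll compare both in the same view.

```bash
python3 - <<'E'
from h import *
import json
from scipy.optimize import least_squares
c=json.load(open("w2.json")); a=np.linspace(0,2*np.pi,180)
im=cv2.imread("pics/w2.png"); g=cv2.cvtColor(im,cv2.COLOR_BGR2GRAY).astype(int)
print("row175",[(i,int(g[175,i])) for i in range(262,300,2)],[(i,int(g[175,i])) for i in range(364,396,2)])
print("col330",[(i,int(g[i,330])) for i in range(104,146,2)],[(i,int(g[i,330])) for i in range(200,244,2)])
def ext(x,y,z,r):
    P=np.array([proj(c,(x+r*np.cos(t),y+r*np.sin(t),z)) for t in a]); return np.array([P[:,0].min(),P[:,0].max(),P[:,1].min(),P[:,1].max()])
for nm,z,r,obs,use in(("neck",78,28.5,[276,385,123,227],[0,1,2,3]),("mouth",78,22.5,[288,374,136,0],[0,1,2]),("rim",164,30,[242,403,0,0],[0,1]),("tip",108,13.5,[293,350,0,311],[0,1,3])):
    q=least_squares(lambda v:(ext(*v,z,r)-obs)[use],(600,-20 if r in(28.5,22.5) else -63)); print(nm,np.round(q.x,1),np.round(q.fun,1))
P=[]
for k in range(6): P.append(sense()["position"])
print(np.round(P,1)[:3])
E
```

```text
row175 [(262, 149), (264, 147), (266, 222), (268, 228), (270, 228), (272, 229), (274, 229), (276, 228), (278, 252), (280, 253), (282, 252), (284, 251), (286, 208), (288, 152), (290, 237), (292, 237), (294, 237), (296, 254), (298, 254)] [(364, 237), (366, 237), (368, 237), (370, 214), (372, 146), (374, 244), (376, 253), (378, 252), (380, 251), (382, 250), (384, 221), (386, 222), (388, 222), (390, 222), (392, 223), (394, 174)]
col330 [(104, 141), (106, 139), (108, 225), (110, 236), (112, 236), (114, 236), (116, 236), (118, 236), (120, 237), (122, 229), (124, 182), (126, 254), (128, 254), (130, 253), (132, 251), (134, 249), (136, 229), (138, 238), (140, 238), (142, 238), (144, 253)] [(200, 253), (202, 253), (204, 237), (206, 237), (208, 237), (210, 237), (212, 238), (214, 184), (216, 159), (218, 158), (220, 158), (222, 161), (224, 237), (226, 241), (228, 236), (230, 231), (232, 211), (234, 184), (236, 182), (238, 126), (240, 181), (242, 190)]
neck [604.6 -15.3] [-1.   1.  -3.5  4.1]
mouth [604.9 -17.2] [-0.7  0.7  0. ]
rim [ 600.4 -102.6] [0. 0.]
tip [599.9 -62.7] [ 0.1 -0.1 -0. ]
[[600.7 -62.8 205.9]
 [600.7 -62.8 205.9]
 [600.7 -62.8 205.9]]
```

Emit:
send_rows(
  xyz=[
    [0.5,0.05,0],
    [0.5,0.05,0],
    [0.4,0.04,0],
    [0.15,0.02,0],
    [0,0,0.4],
    [0,0,0.4],
    [0,0,0],
    [0,0,0],
  ],
  rotation=[
    [0,0,0],
    [0,0,0],
    [0,0,0],
    [0,0,0],
    [0,0,0],
    [0,0,0],
    [0,0,0],
    [0,0,0],
  ],
  gripper=[0.6,0.6,0.6,0.6,0.6,0.6,0.6,0.6],
)

```text
time_s: 5.9
position: [607.0, -17.9, 181.4]
tcp_rot: [-179.9, -0.0, 89.8]
ft_force: [-0.1, -0.5, -0.5]
finger_gap: 60.1
gripper_force: 10.0
```

Emit:
send_rows(
  xyz=[
    [0,0,0.3],
    [0,0,0.3],
    [0,0,0.2],
    [0,0,0.1],
    [0,0,0],
    [0,0,0],
  ],
  rotation=[
    [0,0,0],
    [0,0,0],
    [0,0,0],
    [0,0,0],
    [0,0,0],
    [0,0,0],
  ],
  gripper=[0.6,0.6,0.6,0.6,0.6,0.6],
)

```text
time_s: 6.5
position: [607.3, -17.4, 155.4]
tcp_rot: [-180.0, -0.0, 89.8]
ft_force: [-0.5, 0.7, -0.9]
finger_gap: 60.6
gripper_force: 10.0
```

Emit:
send_rows(
  xyz=[
    [0,-0.03,0.1],
    [0,0,0.06],
    [0,0,0],
    [0,0,0],
  ],
  rotation=[
    [0,0,0],
    [0,0,0],
    [0,0,0],
    [0,0,0],
  ],
  gripper=[0.6,0.6,0.6,0.6],
)

```text
time_s: 6.9
position: [606.2, -16.8, 151.9]
tcp_rot: [-180.0, -0.0, 89.8]
ft_force: [-3.4, 1.6, 5.7]
finger_gap: 60.3
gripper_force: 10.0
```

Contact is felt, so I'll release, back off straight up and look.

Emit:
send_rows(
  xyz=[
    [0,0,0],
    [0,0,0],
    [0,0,0],
    [0,0,0],
    [0,0,-0.5],
    [0,0,-0.9],
    [-0.6,0,-0.9],
    [-0.6,0,0],
  ],
  rotation=[
    [0,0,0],
    [0,0,0],
    [0,0,0],
    [0,0,0],
    [0,0,0],
    [0,0,0],
    [0,0,0],
    [0,0,0],
  ],
  gripper=[0.4,0.2,0,0,0,0,0,0],
)

```text
time_s: 7.7
position: [609.2, -54.3, 224.6]
tcp_rot: [179.4, 0.2, 89.9]
ft_force: [0.7, 0.3, -0.9]
finger_gap: 86.6
gripper_force: 0.0
```

Emit:
send_rows(
  xyz=[
    [-0.4,0,0],
    [0,0,0],
  ],
  rotation=[
    [0,0,0],
    [0,0,0],
  ],
  gripper=[0,0],
)

```text
time_s: 7.9
position: [606.1, -67.3, 219.1]
tcp_rot: [-179.9, 0.0, 89.7]
ft_force: [-0.3, 0.3, 0.1]
finger_gap: 86.8
gripper_force: 0.0
```

```bash
python3 - <<'E'
from h import *
import json
c=imaging.camera_model("wrist"); im=imaging.get_image("wrist"); s2=imaging.get_image("side")
json.dump({k:np.array(v).tolist() for k,v in c.items()},open("w3.json","w"))
cv2.imwrite("pics/w3f.png",im); cv2.imwrite("pics/s3f.png",s2)
out=np.hstack([cv2.resize(im[40:340,140:540],(400,300)),cv2.resize(s2[180:280,270:390],(360,300),interpolation=cv2.INTER_CUBIC)])
cv2.imwrite("pics/c3.png",out); print(np.round(sense()["position"],1))
E
```

```text
[605.6 -65.6 218.5]
```

View pics/c3.png

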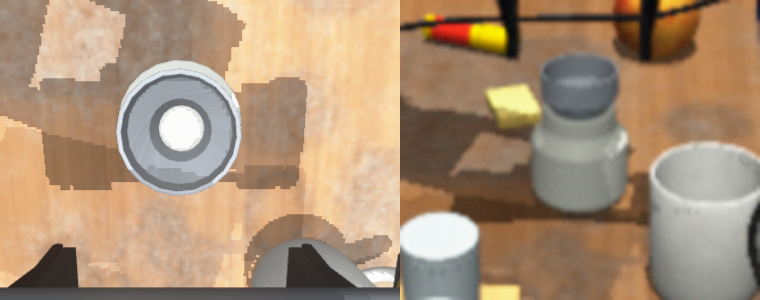

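The funnel sits upright and level in the jar; its rim spans full-frame columns 257–381 and rows 113–235. Now to the left tin.

Emit:
send_rows(
  xyz=[
    [-0.8,-0.4,0],
    [-0.9,-0.5,0],
    [-0.9,-0.5,0],
    [-0.9,-0.5,0],
    [-0.9,-0.5,0],
    [-0.9,-0.4,0],
    [-0.85,-0.3,0],
    [0,0,0],
  ],
  rotation=[
    [0,0,0],
    [0,0,0],
    [0,0,0],
    [0,0,0],
    [0,0,0],
    [0,0,0],
    [0,0,0],
    [0,0,0],
  ],
  gripper=[0,0,0,0,0,0,0,0],
)

```text
time_s: 8.8
position: [512.0, -251.9, 218.8]
tcp_rot: [-179.9, 0.0, 89.6]
ft_force: [0.1, 0.4, -0.1]
finger_gap: 86.9
gripper_force: 0.0
```

Emit:
send_rows(
  xyz=[
    [0,0,0],
    [0,0,0],
  ],
  rotation=[
    [0,0,0],
    [0,0,0],
  ],
  gripper=[0,0],
)

```text
time_s: 9.0
position: [512.8, -248.2, 219.0]
tcp_rot: [-179.9, -0.1, 89.9]
ft_force: [0.3, -0.4, 0.7]
finger_gap: 87.3
gripper_force: 0.0
```

```bash
cat >> h.py <<'E'
import json
from scipy.optimize import least_squares
def fitcirc(c,z,r,obs,x0):
    a=np.linspace(0,2*np.pi,120)
    def ext(v):
        P=np.array([proj(c,(v[0]+r*np.cos(t),v[1]+r*np.sin(t),z)) for t in a]); return np.array([P[:,0].min(),P[:,0].max(),P[:,1].min(),P[:,1].max()])-obs
    q=least_squares(ext,x0); return np.round(q.x,1),np.round(q.fun,1)
def lids(name):
    "wrist picture: white blobs (tin lids) with extents"
    c=imaging.camera_model("wrist"); im=imaging.get_image("wrist"); cv2.imwrite(f"pics/{name}.png",im)
    h=cv2.cvtColor(im,cv2.COLOR_BGR2HSV); m=((h[...,2]>225)&(h[...,1]<30)).astype(np.uint8); m[285:]=0
    m=cv2.morphologyEx(m,cv2.MORPH_OPEN,np.ones((5,5)))
    n,l,st,ce=cv2.connectedComponentsWithStats(m)
    for i in range(1,n):
        x,y,w,hh,A=st[i]
        if A>1500: print(st[i],np.round(ray("wrist",ce[i],88,c),1), fitcirc(c,88,27.5,[x,x+w-1,y,y+hh-1],(513,-250)))
    return c
E
python3 - <<'E'
from h import *
print(np.round(sense()["position"],1))
print("funnel",fitcirc(json.load(open("w3.json")),108,30,[257,381,113,235],(605,-16)))
c=lids("w4"); print(proj(c,(512.9,-208.8,88)))
E
```

```text
[ 512.8 -248.2  219. ]
funnel (array([604.6, -17.5]), array([-1.2,  1.2, -2.4,  2.9]))
[ 283  147   85   70 3693] [ 516.8 -201.1   88. ] (array([ 514. , -204.7]), array([-10.5,  10.5, -16.5,  19.6]))
[322.80170355 192.51185536]
```

View pics/w4.png

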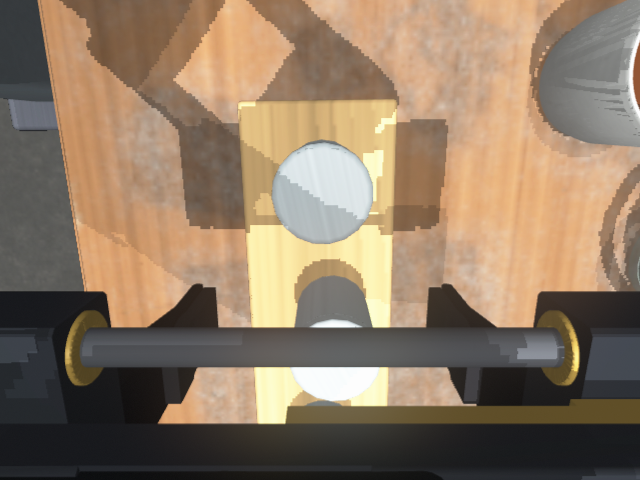

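The lid spans columns 273–372 and rows 142–243, centred at (322.5,192.5), which matches the prediction from the top view. So the left tin is at (512.8,-208.8).

Emit:
send_rows(
  xyz=[
    [0.65,0,0.2],
    [0.66,0,0.6],
    [0,0,0.8],
    [0,0,0.8],
    [0,0,0.8],
    [0,0,0.63],
    [0,0,0],
    [0,0,0],
  ],
  rotation=[
    [0,0,0],
    [0,0,0],
    [0,0,0],
    [0,0,0],
    [0,0,0],
    [0,0,0],
    [0,0,0],
    [0,0,0],
  ],
  gripper=[0,0,0,0,0,0,0,0],
)

```text
time_s: 9.85
position: [512.8, -208.8, 104.6]
tcp_rot: [-179.9, -0.1, 89.9]
ft_force: [0.5, -0.4, -0.5]
finger_gap: 87.2
gripper_force: 0.0
```

Emit:
send_rows(
  xyz=[
    [0,0,0],
    [0,0,0],
    [0,0,0],
    [0,0,0],
    [0,0,0],
  ],
  rotation=[
    [0,0,0],
    [0,0,0],
    [0,0,0],
    [0,0,0],
    [0,0,0],
  ],
  gripper=[0.2,0.3,0.4,0.6,0.6],
  grip_force=30,
)

```text
time_s: 10.35
position: [513.0, -210.5, 105.1]
tcp_rot: [180.0, 0.0, 89.8]
ft_force: [0.1, -1.1, 0.3]
finger_gap: 54.9
gripper_force: 0.4
```

Emit:
send_rows(
  xyz=[
    [0,0,0],
    [0,0,0],
    [0,0,-0.2],
    [0,0,-0.4],
    [0,0,-0.4],
    [0,0,0],
    [0,0,0],
    [0,0,0],
  ],
  rotation=[
    [0,0,0],
    [0,0,0],
    [0,0,0],
    [0,0,0],
    [0,0,0],
    [0,0,0],
    [0,0,0],
    [0,0,0],
  ],
  gripper=[0.6,0.6,0.6,0.6,0.6,0.6,0.6,0.6],
)

```text
time_s: 11.15
position: [512.7, -210.2, 134.7]
tcp_rot: [-180.0, -0.0, 89.8]
ft_force: [-0.1, 0.7, -3.2]
finger_gap: 54.2
gripper_force: 30.0
```

Emit:
send_rows(
  xyz=[
    [0,0,0],
    [0,0,0],
  ],
  rotation=[
    [0,0,0],
    [0,0,0],
  ],
  gripper=[0.6,0.6],
)

```text
time_s: 11.35
position: [512.7, -210.3, 134.4]
tcp_rot: [-180.0, -0.0, 89.8]
ft_force: [0.3, -0.8, -3.2]
finger_gap: 54.1
gripper_force: 30.0
```

Emit:
send_rows(
  xyz=[
    [0,0,0],
  ],
  rotation=[
    [0,0,0],
  ],
  gripper=[0.6],
)

```text
time_s: 11.45
position: [512.8, -210.3, 134.4]
tcp_rot: [-180.0, -0.0, 89.8]
ft_force: [-0.1, -0.3, -3.1]
finger_gap: 53.8
gripper_force: 30.0
```

Emit:
send_rows(
  xyz=[
    [0,0,0],
  ],
  rotation=[
    [0,0,0],
  ],
  gripper=[0.6],
)

```text
time_s: 11.55
position: [512.9, -210.3, 134.5]
tcp_rot: [-180.0, -0.0, 89.8]
ft_force: [0.7, 0.7, -4.0]
finger_gap: 54.1
gripper_force: 30.0
```

Emit:
send_rows(
  xyz=[
    [0,0,0],
  ],
  rotation=[
    [0,0,0],
  ],
  gripper=[0.6],
)

```text
time_s: 11.65
position: [512.9, -210.4, 134.6]
tcp_rot: [-180.0, -0.0, 89.8]
ft_force: [-1.0, -0.3, -2.8]
finger_gap: 54.3
gripper_force: 30.0
```

About 3.3 N, so this is a light one. I'll set it back.

Emit:
send_rows(
  xyz=[
    [0,0,0.4],
    [0,0,0.35],
    [0,0,0.15],
    [0,0,0.09],
    [0,0,0],
    [0,0,0],
    [0,0,0],
  ],
  rotation=[
    [0,0,0],
    [0,0,0],
    [0,0,0],
    [0,0,0],
    [0,0,0],
    [0,0,0],
    [0,0,0],
  ],
  gripper=[0.6,0.6,0.6,0.6,0.6,0.6,0.6],
)

```text
time_s: 12.35
position: [512.2, -209.9, 105.1]
tcp_rot: [-179.9, -0.1, 89.8]
ft_force: [-3.1, 1.2, 3.6]
finger_gap: 53.8
gripper_force: 30.0
```

```bash
python3 - <<'E'
from h import *
s=sense(); print(np.round(s["position"],1),np.round(s["ft_force"],1))
E
```

```text
[ 512.2 -209.9  105.1] [-3.1  1.2  3.6]
```

Emit:
send_rows(
  xyz=[
    [0,0,0],
    [0,0,0],
    [0,0,0],
    [0,0,0],
    [0,0,-0.4],
    [0,0,-0.9],
    [0,0,-0.9],
    [0,0.1,-0.9],
  ],
  rotation=[
    [0,0,0],
    [0,0,0],
    [0,0,0],
    [0,0,0],
    [0,0,0],
    [0,0,0],
    [0,0,0],
    [0,0,0],
  ],
  gripper=[0.5,0.2,0,0,0,0,0,0],
)

```text
time_s: 13.15
position: [515.9, -210.5, 199.7]
tcp_rot: [180.0, 0.0, 89.8]
ft_force: [0.6, 0.3, -0.9]
finger_gap: 86.5
gripper_force: 0.0
```

Emit:
send_rows(
  xyz=[
    [-0.9,0.1,-0.6],
    [-0.9,0.05,0],
    [-0.9,0,0],
    [-0.9,0,0],
    [-0.9,0,0],
    [-0.1,0,0],
    [0,0,0],
    [0,0,0],
  ],
  rotation=[
    [0,0,0],
    [0,0,0],
    [0,0,0],
    [0,0,0],
    [0,0,0],
    [0,0,0],
    [0,0,0],
    [0,0,0],
  ],
  gripper=[0,0,0,0,0,0,0,0],
)

```text
time_s: 13.95
position: [519.7, -347.1, 216.2]
tcp_rot: [-180.0, -0.1, 89.8]
ft_force: [-0.2, 0.6, -0.5]
finger_gap: 87.1
gripper_force: 0.0
```

```bash
python3 - <<'E'
from h import *
print(np.round(sense()["position"],1))
c=lids("w5"); print(proj(c,(519.9,-308,88)))
im=cv2.imread("pics/w5.png"); im2=imaging.get_image("top")
cv2.imwrite("pics/c5.png",np.hstack([im[60:300,180:480],cv2.resize(im2[235:305,340:500],(480,240))]))
E
```

```text
[ 519.7 -347.1  216.2]
[ 251    0   65   45 1861] [ 502.8 -226.    88. ] (array([ 501.4, -229.5]), array([-26.3,  26.4, -38.2,  46.1]))
[322.75111982 193.86327115]
```

View pics/c5.png

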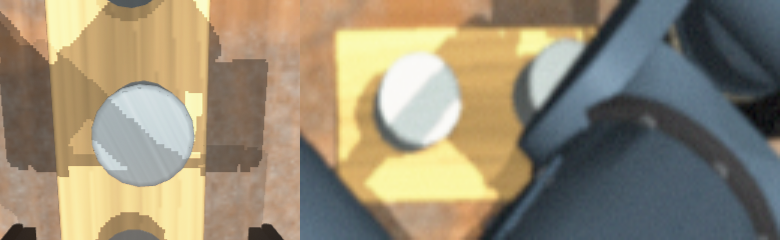

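The left tin stands upright. The middle lid spans full-frame columns 273–374 and rows 143–246, so the tin is at about (520.2,-308.4).

Emit:
send_rows(
  xyz=[
    [0.64,0.02,0.2],
    [0.65,0,0.6],
    [0,0,0.8],
    [0,0,0.8],
    [0,0,0.8],
    [0,0,0.52],
    [0,0,0],
    [0,0,0],
  ],
  rotation=[
    [0,0,0],
    [0,0,0],
    [0,0,0],
    [0,0,0],
    [0,0,0],
    [0,0,0],
    [0,0,0],
    [0,0,0],
  ],
  gripper=[0,0,0,0,0,0,0,0],
)

```text
time_s: 14.85
position: [521.0, -309.5, 104.7]
tcp_rot: [180.0, 0.0, 89.8]
ft_force: [-0.1, 0.7, 0.1]
finger_gap: 87.4
gripper_force: 0.0
```

Emit:
send_rows(
  xyz=[
    [0,0,0],
    [0,0,0],
    [0,0,0],
    [0,0,0],
    [0,0,0],
    [0,0,0],
    [0,0,0],
  ],
  rotation=[
    [0,0,0],
    [0,0,0],
    [0,0,0],
    [0,0,0],
    [0,0,0],
    [0,0,0],
    [0,0,0],
  ],
  gripper=[0.2,0.3,0.4,0.6,0.6,0.6,0.6],
)

```text
time_s: 15.55
position: [520.7, -309.8, 104.7]
tcp_rot: [180.0, 0.0, 89.8]
ft_force: [-0.5, 0.7, 3.0]
finger_gap: 54.1
gripper_force: 30.0
```

Emit:
send_rows(
  xyz=[
    [0,0,-0.2],
    [0,0,-0.4],
    [0,0,-0.4],
    [0,0,0],
    [0,0,0],
    [0,0,0],
  ],
  rotation=[
    [0,0,0],
    [0,0,0],
    [0,0,0],
    [0,0,0],
    [0,0,0],
    [0,0,0],
  ],
  gripper=[0.6,0.6,0.6,0.6,0.6,0.6],
)

```text
time_s: 16.15
position: [520.5, -309.5, 134.4]
tcp_rot: [-180.0, -0.0, 89.8]
ft_force: [-0.5, 0.2, -1.9]
finger_gap: 53.9
gripper_force: 30.0
```

Emit:
send_rows(
  xyz=[
    [0,0,0],
  ],
  rotation=[
    [0,0,0],
  ],
  gripper=[0.6],
)

```text
time_s: 16.25
position: [520.4, -309.5, 134.0]
tcp_rot: [-180.0, -0.0, 89.8]
ft_force: [0.6, -0.5, -2.2]
finger_gap: 53.7
gripper_force: 30.0
```

Emit:
send_rows(
  xyz=[
    [0,0,0],
  ],
  rotation=[
    [0,0,0],
  ],
  gripper=[0.6],
)

```text
time_s: 16.35
position: [520.5, -309.5, 134.0]
tcp_rot: [-180.0, -0.0, 89.8]
ft_force: [0.3, 0.5, -1.3]
finger_gap: 53.5
gripper_force: 30.0
```

Emit:
send_rows(
  xyz=[
    [0,0,0],
  ],
  rotation=[
    [0,0,0],
  ],
  gripper=[0.6],
)

```text
time_s: 16.45
position: [520.6, -309.6, 134.1]
tcp_rot: [-180.0, -0.0, 89.8]
ft_force: [0.5, -0.2, -1.9]
finger_gap: 53.3
gripper_force: 30.0
```

The middle tin is light too, at about 1.8 N. I'll set it down and go on to the right tin.

Emit:
send_rows(
  xyz=[
    [0,0,0.4],
    [0,0,0.35],
    [0,0,0.15],
    [0,0,0.09],
    [0,0,0],
    [0,0,0],
    [0,0,0],
  ],
  rotation=[
    [0,0,0],
    [0,0,0],
    [0,0,0],
    [0,0,0],
    [0,0,0],
    [0,0,0],
    [0,0,0],
  ],
  gripper=[0.6,0.6,0.6,0.6,0.6,0.6,0.6],
)

```text
time_s: 17.15
position: [520.2, -309.3, 104.8]
tcp_rot: [-179.9, -0.1, 89.8]
ft_force: [-3.0, 2.1, 2.8]
finger_gap: 53.5
gripper_force: 30.0
```

Emit:
send_rows(
  xyz=[
    [0,0,0],
    [0,0,0],
    [0,0,0],
    [0,0,0],
    [0,0,-0.4],
    [0,0,-0.9],
    [0,0,-0.9],
    [0,-0.1,-0.9],
  ],
  rotation=[
    [0,0,0],
    [0,0,0],
    [0,0,0],
    [0,0,0],
    [0,0,0],
    [0,0,0],
    [0,0,0],
    [0,0,0],
  ],
  gripper=[0.5,0.2,0,0,0,0,0,0],
)

```text
time_s: 17.95
position: [518.2, -310.0, 199.5]
tcp_rot: [179.9, 0.1, 89.8]
ft_force: [-0.1, -0.7, -0.8]
finger_gap: 86.2
gripper_force: 0.0
```

Emit:
send_rows(
  xyz=[
    [-0.9,-0.1,-0.6],
    [-0.9,-0.05,0],
    [-0.9,0,0],
    [-0.9,0,0],
    [-0.9,0,0],
    [-0.4,0,0],
    [0,0,0],
    [0,0,0],
  ],
  rotation=[
    [0,0,0],
    [0,0,0],
    [0,0,0],
    [0,0,0],
    [0,0,0],
    [0,0,0],
    [0,0,0],
    [0,0,0],
  ],
  gripper=[0,0,0,0,0,0,0,0],
)

```text
time_s: 18.75
position: [512.5, -455.6, 215.7]
tcp_rot: [-180.0, -0.1, 89.8]
ft_force: [-0.6, -0.4, -0.5]
finger_gap: 86.9
gripper_force: 0.0
```

```bash
python3 - <<'E'
from h import *
print(np.round(sense()["position"],1))
c=lids("w6"); print(proj(c,(513,-416.9,88)))
im=cv2.imread("pics/w6.png"); im2=imaging.get_image("side")
cv2.imwrite("pics/c6.png",np.hstack([im[0:300,180:480],cv2.resize(im2[220:380,200:360],(300,300))]))
E
```

```text
[ 512.5 -455.6  215.7]
[ 308  149   63   65 1932] [ 524.2 -407.5   88. ] (array([ 521.1, -411.8]), array([-22.3,  22.2, -19.2,  23.5]))
[323.28040762 194.84965546]
```

View pics/c6.png

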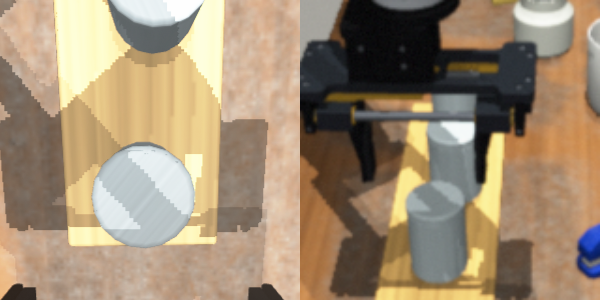

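Left and middle tins stand upright. The right lid is centred near (323.5,196.5), which puts the tin at about (513.1,-417.8).

Emit:
send_rows(
  xyz=[
    [0.63,0.02,0.2],
    [0.63,0,0.6],
    [0,0,0.8],
    [0,0,0.8],
    [0,0,0.8],
    [0,0,0.5],
    [0,0,0],
    [0,0,0],
  ],
  rotation=[
    [0,0,0],
    [0,0,0],
    [0,0,0],
    [0,0,0],
    [0,0,0],
    [0,0,0],
    [0,0,0],
    [0,0,0],
  ],
  gripper=[0,0,0,0,0,0,0,0],
)

```text
time_s: 19.65
position: [513.8, -418.6, 105.1]
tcp_rot: [180.0, 0.0, 89.8]
ft_force: [0.4, -0.1, -0.6]
finger_gap: 86.8
gripper_force: 0.0
```

Emit:
send_rows(
  xyz=[
    [0,0,0],
    [0,0,0],
    [0,0,0],
    [0,0,0],
    [0,0,0],
    [0,0,0],
    [0,0,0],
  ],
  rotation=[
    [0,0,0],
    [0,0,0],
    [0,0,0],
    [0,0,0],
    [0,0,0],
    [0,0,0],
    [0,0,0],
  ],
  gripper=[0.2,0.3,0.4,0.6,0.6,0.6,0.6],
  grip_force=40,
)

```text
time_s: 20.35
position: [513.3, -419.0, 105.0]
tcp_rot: [-180.0, 0.0, 89.8]
ft_force: [-0.5, -0.0, 2.7]
finger_gap: 53.1
gripper_force: 40.0
```

Emit:
send_rows(
  xyz=[
    [0,0,-0.2],
    [0,0,-0.4],
    [0,0,-0.4],
    [0,0,0],
    [0,0,0],
    [0,0,0],
  ],
  rotation=[
    [0,0,0],
    [0,0,0],
    [0,0,0],
    [0,0,0],
    [0,0,0],
    [0,0,0],
  ],
  gripper=[0.6,0.6,0.6,0.6,0.6,0.6],
)

```text
time_s: 20.95
position: [513.2, -418.5, 134.5]
tcp_rot: [-180.0, -0.0, 89.8]
ft_force: [-0.6, -0.4, -6.3]
finger_gap: 53.2
gripper_force: 40.0
```

Emit:
send_rows(
  xyz=[
    [0,0,0],
  ],
  rotation=[
    [0,0,0],
  ],
  gripper=[0.6],
)

```text
time_s: 21.05
position: [513.1, -418.5, 134.2]
tcp_rot: [-179.9, -0.1, 89.8]
ft_force: [0.4, -0.0, -6.9]
finger_gap: 52.8
gripper_force: 40.0
```

Emit:
send_rows(
  xyz=[
    [0,0,0],
  ],
  rotation=[
    [0,0,0],
  ],
  gripper=[0.6],
)

```text
time_s: 21.15
position: [513.2, -418.6, 134.2]
tcp_rot: [-180.0, -0.0, 89.8]
ft_force: [1.0, 0.2, -6.0]
finger_gap: 53.2
gripper_force: 40.0
```

The right tin is the heavy one, at about 6.4 N. I'll lift it high and carry it over the funnel.

Emit:
send_rows(
  xyz=[
    [0,0,-0.4],
    [0,0,-0.8],
    [0,0,-0.8],
    [0.1,0,-0.8],
    [0.3,0.1,-0.5],
    [0.5,0.1,-0.1],
    [0.7,0.2,0],
    [0.9,0.2,0],
  ],
  rotation=[
    [0,0,0],
    [0,0,0],
    [0,0,0],
    [0,0,0],
    [0,0,0],
    [0,0,0],
    [0,0,0],
    [0,0,0],
  ],
  gripper=[0.6,0.6,0.6,0.6,0.6,0.6,0.6,0.6],
)

```text
time_s: 21.95
position: [531.4, -341.6, 235.5]
tcp_rot: [-179.9, -0.1, 89.8]
ft_force: [0.7, 0.4, -5.3]
finger_gap: 53.2
gripper_force: 40.0
```

Emit:
send_rows(
  xyz=[
    [0.9,0.2,0],
    [0.9,0.2,0],
    [0.9,0.2,0],
    [0.9,0.2,0],
    [0.9,0.2,0],
    [0.9,0.2,0],
    [0.9,0.2,0],
    [0.9,0.2,0],
  ],
  rotation=[
    [0,0,0],
    [0,0,0],
    [0,0,0],
    [0,0,0],
    [0,0,0],
    [0,0,0],
    [0,0,0],
    [0,0,0],
  ],
  gripper=[0.6,0.6,0.6,0.6,0.6,0.6,0.6,0.6],
)

```text
time_s: 22.75
position: [579.1, -124.4, 235.0]
tcp_rot: [-179.8, -0.1, 89.9]
ft_force: [0.0, 0.6, -6.2]
finger_gap: 53.3
gripper_force: 40.0
```

Emit:
send_rows(
  xyz=[
    [0.9,0.2,0],
    [0.8,0.2,0],
    [0.6,0.2,0],
    [0.4,0.1,0],
    [0.2,0,0],
    [0,0,0],
    [0,0,0],
    [0,0,0],
  ],
  rotation=[
    [0,0,0],
    [0,0,0],
    [0,0,0],
    [0,0,0],
    [0,0,0],
    [0,0,0],
    [0,0,0],
    [0,0,0],
  ],
  gripper=[0.6,0.6,0.6,0.6,0.6,0.6,0.6,0.6],
)

```text
time_s: 23.55
position: [601.5, -42.1, 236.7]
tcp_rot: [-180.0, 0.0, 89.7]
ft_force: [-0.2, 0.0, -5.9]
finger_gap: 53.0
gripper_force: 40.0
```

Remaining: x +3, y +25, z about −7.

Emit:
send_rows(
  xyz=[
    [0.4,0.05,0],
    [0.3,0.05,0.1],
    [0.13,0,0.1],
    [0,0,0],
    [0,0,0],
    [0,0,0],
    [0,0,0],
    [0,0,0],
  ],
  rotation=[
    [0,0,0],
    [0,0,0],
    [0,0,0],
    [0,0,0],
    [0,0,0],
    [0,0,0],
    [0,0,0],
    [0,0,0],
  ],
  gripper=[0.6,0.6,0.6,0.6,0.6,0.6,0.6,0.6],
)

```text
time_s: 24.35
position: [604.8, -16.5, 230.9]
tcp_rot: [180.0, 0.0, 89.8]
ft_force: [0.2, 0.3, -6.0]
finger_gap: 53.7
gripper_force: 40.0
```

```bash
python3 - <<'E'
from h import *
a=imaging.get_image("side")[150:390,200:440]; b=imaging.get_image("top")[190:310,230:510]
cv2.imwrite("pics/c7.png",np.hstack([cv2.resize(a,(400,400)),cv2.resize(b,(400,171)) if 0 else cv2.copyMakeBorder(cv2.resize(b,(400,171)),0,229,0,0,cv2.BORDER_CONSTANT)]))
print(np.round(sense()["position"],1))
E
```

```text
[604.8 -16.5 230.8]
```

View pics/c7.png

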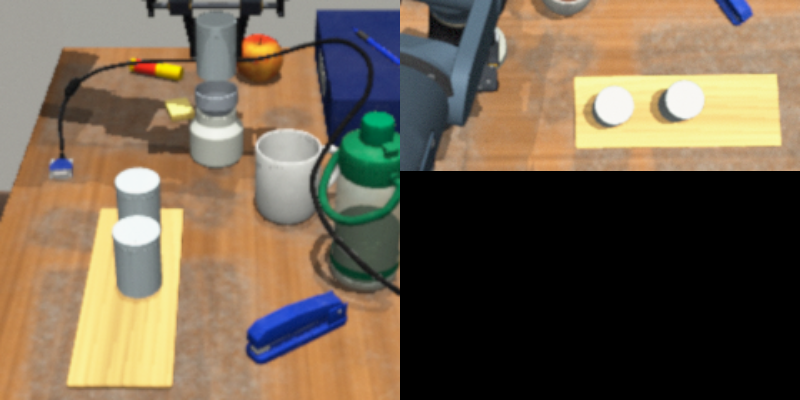

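The heavy tin hangs upright straight over the seated funnel (crop column 216 for both), with a visible gap. The two light tins stand on the board, so I'm handing in.

```bash
python3 -c "
from plant import robot
print(robot.finish_job())"
```

```text
the job is handed in; nothing more can be done
None
```

The job is handed in, with no verdict returned: the funnel is seated upright in the jar, the tins hefted at about 3.3 N (left), 1.8 N (middle) and 6.4 N (right), and the arm finished holding the right tin still above the funnel while the other two stand on the board.

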